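# Change over the battery packs on the charging docks

### The job

Change over the cordless-tool battery packs on the two charging docks. On one dock the pack is locked fully home: press down that dock's spring catch tab, slide the pack off along its rails and set it down gently, upright and flat on the bench, clear of both docks. On the other dock the pack has been slid on only part way: slide it fully home until its catch clicks, and leave it locked there.

Things in the scene. Friction and masses are not known exactly. Their poses are not given: they have to be found in the camera images.
- dock_a: Fixed grey dock, pack locked on. Origin: bench top, under the centre of a pack at home. +x runs into the dock; packs leave to -x. Base x -78..62, y -38..38 mm; sliding floor 12 mm up; lipped rails x -30..43, 26 mm high; head x 42..62, 46 mm high. Catch: steel press tab 28x26 mm, centre x -55, y 52, top 28 mm up; it goes down 7.5 mm (2 N spring) and springs back; pressing it fully frees the pack.
- dock_b: The dock with the part-way pack; shape, frame and catch as dock_a. The catch's tooth (at x -40 mm) is held down while a pack lies over it and springs up behind a pack pushed to x +1..2 mm (rigid stop at 2.5); the pack then rests locked at x 0. Pushing takes up to 8 N: in the head a spring ejector (4 N at home, 18 mm stroke) pushes packs towards -x, so an unlatched pack comes back.
- pack_a: Black battery pack locked home on dock_a, 0.45 kg. Origin: centre of its underside; x along its length as the dock's, z up. Foot 80x60x8 mm, body 80x50 mm up to height 30 with upright flat ends at x -40 and 40; on top a grey grip 56 (x) x 34 (y) mm, height 30 to 50.
- pack_b: The other battery pack, same shape and frame as pack_a; at the start it sits in the rails of dock_b, 32 to 44 mm short of home (towards -x). When its catch is pressed, a pack pops out 15 to 30 mm by itself and is free to slide. The rail lips let a pack be lifted only beyond x -70 mm of the dock; it clears the base beyond x -118 mm.
Not all that is in view belongs to the job. What is shaped like the pack_a but purple is not meant.

How it is judged:
By the outcome, as a careful person would: the job done as asked, in the order asked, and still so for the second after the job is handed in, with the robot touching nothing.
It also fails if it takes over 51 s, if anything falls off the work surface, if the arm or the gripper's body presses on something with over 40 N, if the wrist force passes 120 N, or if a joint passes its speed limit or range.

### The arm

A 6-joint arm with a two-finger parallel gripper is mounted at the origin on a cart in front of the work surface, level with it; the furniture and walls round the work are solid. World frame = base frame: x ahead of the robot, y to its left, z up, the work surface at z = 0. Lengths are in mm, angles in rad, forces in N, time in s.
With the tool pointing down it reaches from about 375 to 975 mm from the base axis. Payload 3.8 kg.
Tool frame: the origin (TCP) lies at the very end of the fingers, on their centre line; the grasp point (between the pads) lies arm.grip_depth behind it (arm.grip_depth is the distance from the TCP to the grasp point, in mm); z points along the fingers, y is the direction in which the jaws open and shut (so a half turn about z gives the same grasp; the last joint's range is limited). The gripper opens to 85 mm and grips with 20 to 120 N. Pads are 22 mm wide; open, the fingers measure 114 mm over their backs; the gripper's body (76 mm by 85 mm) begins 54 mm behind the grasp point. The pads swing forward as they close: fully open they stand 13 mm farther back than shut.
Start: joints at [-1.28, 0.264, 1.604, -0, 1.274, -0.037], TCP at [217.318, -639.055, 231.28] pointing down, gripper open.
Joint ranges: [-2.63, 2.63], [-0.94, 2.18], [0.31, 2.57], [-1.31, 4.45], [0, 2.66], [-2.55, 2.55]. Speed limits (rad/s): [2.57, 2.57, 3.14, 3.14, 3.14, 3.14].

### API

Orientations are given as a rotation vector (axis times angle).
In Python, from station import arm, snapshot, job gives the robot as it stands. The module is installed in compiled form; this text tells all that it offers.
- The arm moves only by the tool apply_moves, never from a script. Its argument "increments" is a list of rows, each a list of 7 numbers: the shift along the tool's x, y, z in cm, then the turn, a rotation vector about the tool's x, y, z in degrees, then the opening, from 0 (shut) to 1 (fully open). In form: [[dx, dy, dz, wx, wy, wz, fingers], ...]. A call has 1 to 10 rows; each row is the pose to reach, as a shift and turn from the pose commanded when the call began, along the tool's axes at that moment; what a row does not reach only later rows make up. A row lasts 1/12 s, in which the tool goes at most 41.7 mm and 7.16 degrees, less where a joint would pass 70% of its speed; a pose out of reach is approached as far as the arm can. A call with a gripper value outside its range is refused whole. The fingers move at their own pace and stop on an object; "newtons" is the grip in N (left out, the last holds). Time passes only in rows, so rows that repeat a pose let the fingers close. It gives the time, the measured TCP pose, the force and the opening at its end, in the units of the state.
- arm.sense(): the state, without advancing time (a new reading comes with each control period).
- snapshot(name): name is "side" or "top"; returns a dict with "pixels" (400x640x3 uint8, red, green, blue), "z_map" (400x640 float32, mm along the optical axis (not along the pixel's ray), 0 where there is no reading), "mtx" (3x3 intrinsics, pixels), "extrinsics" (4x4, takes a point from camera to world coordinates). Camera axes: x right, y down, z forward; pixel columns grow to the right and rows downward; lengths in mm; the calibration is good to about 2 mm. A picture is of the moment at which its call begins.
- job.finish_job(): hands the job in, once; it reports no verdict.
The state is a dict: "time": time; "joint_pos": joint angles; "dq": joint speeds; "joint_torque": joint torques, N m; "eef_pos": TCP position; "tcp_rot": TCP orientation; "contact_force": force on the tool from outside, world axes, zero at the start; "wrist_torque": the same for the moment, N m; "grip_width": finger opening in mm.
Only numpy, scipy, OpenCV 4.12 (cv2) and the standard library are available. Lean on these libraries where they do the work, as an engineer would, in place of code of your own. Each camera call takes 0.05 s, during which the arm holds its last target. There are 200 camera calls.

## Working session

There is one attempt and no reset: what is moved stays moved. The work goes in short steps, Python scripts to look and compute and a tool call to move; the robot and the scene stay as the last step left them, time stands still between calls to the robot, and variables do not carry over. Pictures are saved under pics/ and viewed, about 8 in all and at most 12, crops included, and the job is handed in when it is done.

Besides the shell and the picture viewer there is one more tool, called after "Emit:" by a JSON object that holds its "op" and its "data". apply_moves: Moves the arm, as the interface text tells. Its arguments: {"type":"object","properties":{"increments":{"type":"array","items":{"type":"array","items":{"type":"number"}}},"newtons":{"type":"number"}},"required":["increments"]}

```bash
mkdir -p pics
cat > h.py <<'E'
import numpy as np, cv2
from station import arm, snapshot, job
def shot(n,f):
    s=snapshot(n); cv2.imwrite(f'pics/{f}.png',s['pixels'][:,:,::-1]); np.savez(f'{f}.npz',**s); return s
def pts(s):
    z=s['z_map'].astype(float); K=s['mtx']; v,u=np.mgrid[:z.shape[0],:z.shape[1]]
    P=np.stack([(u-K[0,2])/K[0,0]*z,(v-K[1,2])/K[1,1]*z,z],-1)
    T=s['extrinsics']; W=P@T[:3,:3].T+T[:3,3]; W[z==0]=np.nan; return W
E
python3 - <<'E'
from h import *
for n in('top','side'):
    s=shot(n,n+'1'); print(s['mtx'].round(1).tolist(),s['extrinsics'].round(3).tolist())
print(arm.sense(),arm.grip_depth)
E
```

```text
[[450.8, 0.0, 324.7], [0.0, 450.8, 205.0], [0.0, 0.0, 1.0]] [[-0.02, -0.997, 0.074, 459.105], [-1.0, 0.021, 0.015, -56.279], [-0.016, -0.074, -0.997, 897.749], [0.0, 0.0, 0.0, 1.0]]
[[416.9, 0.0, 319.7], [0.0, 416.9, 200.7], [0.0, 0.0, 1.0]] [[-0.999, -0.04, 0.028, 486.013], [-0.041, 0.369, -0.929, 745.316], [0.026, -0.929, -0.37, 363.528], [0.0, 0.0, 0.0, 1.0]]
{'time': 0.1, 'joint_pos': array([-1.27991234e+00,  2.64672613e-01,  1.60522789e+00, -3.19688037e-06,
        1.27369462e+00, -3.68851307e-02]), 'dq': array([-0.00125542, -0.0027239 , -0.00521993,  0.00055447,  0.00100981,
        0.00054618]), 'joint_torque': array([ 1.93398200e-04, -5.16706181e+01, -3.68589163e+01, -6.85698964e-06,
        6.28957583e-03, -4.01780540e-05]), 'eef_pos': array([ 217.12353559, -638.43762632,  230.09518159]), 'tcp_rot': array([-3.09753871e+00, -5.12234372e-01,  4.02905990e-04]), 'contact_force': array([-0.43138875,  0.07363952,  0.53335655]), 'wrist_torque': array([ 0.01279867, -0.01271595, -0.00178291]), 'grip_width': 85.64639984178268} 18.700000000000003
```

View pics/top1.png

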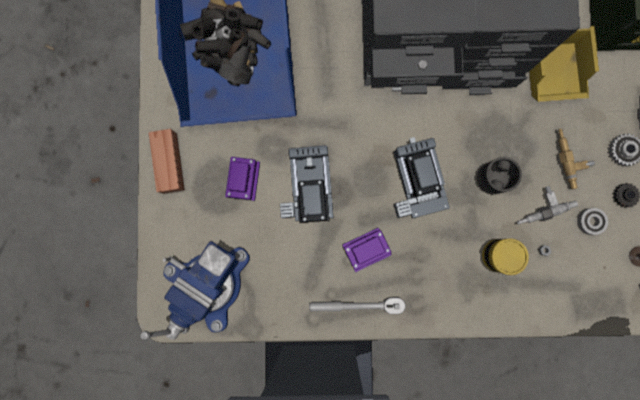

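View pics/side1.png

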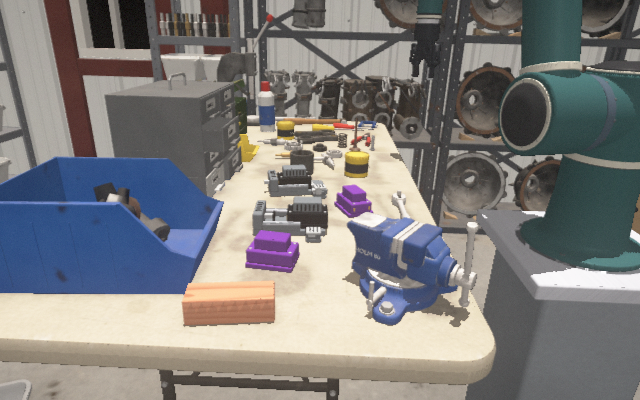

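The top view shows two docks. The left one, at about (311,185), has bare floor between pack and head, so it is dock_b with the part-way pack. The right one, at about (420,178), has its pack up against the head, so it is dock_a. The purple look-alikes are at (241,179) and (367,250). Next I'll measure and take a crop to confirm.

Run:
```python
from h import *
s=dict(np.load('top1.npz')); W=pts(s)
bench=W[260:290,420:470].reshape(-1,3); print('bench z',np.nanmedian(bench[:,2]))
for nm,(u0,u1,v0,v1) in dict(b=(270,340,140,230),a=(385,455,132,225)).items():
    R=np.zeros(W.shape[:2],bool); R[v0:v1,u0:u1]=1
    for lab,lo,hi in(('grip',56,70),('head/body',38,51),('tab',24,31),('all',6,80)):
        m=(R&(W[...,2]>lo)&(W[...,2]<hi)).astype(np.uint8)
        n,l,st,c=cv2.connectedComponentsWithStats(m)
        for i in range(1,n):
            if st[i,4]<25: continue
            p=W[l==i]; r=cv2.minAreaRect(p[:,:2].astype(np.float32))
            print(nm,lab,st[i,4],'px',c[i].round(),'xy',np.round(r[0],1),'size',np.round(r[1],1),'ang',round(r[2],1),'z',np.median(p[:,2]).round(1))
im=s['pixels'][125:230,220:460,::-1]
cv2.imwrite('pics/crop1.png',cv2.resize(im,None,fx=3.3,fy=3.3,interpolation=cv2.INTER_CUBIC))
```

```text
bench z -0.8809041619132358
b grip 543 px [311. 199.] xy [533.1 -19. ] size [55.9 34.6] ang 3.3 z 60.7
b head/body 393 px [308. 151.] xy [628.2 -12.8] size [19.9 75.5] ang 3.1 z 43.4
b head/body 496 px [312. 201.] xy [533.1 -18.9] size [79.7 49.8] ang 3.6 z 40.8
b tab 64 px [309. 162.] xy [608.4 -14.8] size [21.2 15.4] ang 7.3 z 28.7
b tab 133 px [293. 177.] xy [581.1  16.7] size [73.5 11. ] ang 3.7 z 25.2
b tab 113 px [327. 177.] xy [579.6 -48.5] size [61.5 10.8] ang 3.6 z 25.4
b all 3093 px [309. 185.] xy [565.   -3.8] size [145.1 102.5] ang 3.1 z 29.4
a grip 549 px [425. 171.] xy [ 581.6 -232.5] size [56.2 35.4] ang 13.3 z 60.4
a head/body 403 px [416. 146.] xy [ 632.1 -220.2] size [20.  76.7] ang 13.9 z 43.2
a head/body 464 px [420. 174.] xy [ 581.3 -232.4] size [79.4 50.1] ang 13.6 z 40.8
a tab 26 px [412. 139.] xy [ 648.7 -216.4] size [ 9.7 10.4] ang 8.5 z 27.4
a tab 117 px [437. 167.] xy [ 595.9 -263.2] size [71.6  9.1] ang 14.0 z 25.4
a tab 139 px [405. 177.] xy [ 578.  -201.2] size [68.3 13.6] ang 13.3 z 25.4
a tab 186 px [403. 207.] xy [ 515.9 -195.5] size [27.7 26. ] ang 13.5 z 26.9
a all 3120 px [420. 178.] xy [ 576.4 -220. ] size [152.  103.9] ang 13.3 z 29.8
```

View pics/crop1.png

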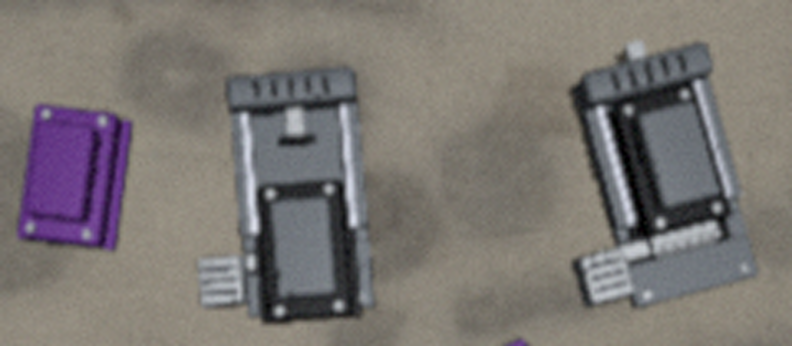

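Crop confirmed: left, with bare floor and the ejector showing, is dock_b. Right, with the pack home and the tooth bar visible behind it, is dock_a. The measured heights, sizes and tab position match the given shapes. Both purple packs are ignored.

Dock A origin is (581.5,-232.4) with yaw 13.5°, and dock B origin is (576.3,-15.9) with yaw 3.4°.

```bash
cat >> h.py <<'E'
from scipy.spatial.transform import Rotation as Ro
D={'a':(581.5,-232.4,13.5),'b':(576.3,-15.9,3.4)}
def dock(d,x,y):
    X,Y,w=D[d]; c,s=np.cos(np.radians(w)),np.sin(np.radians(w)); return np.array([X+c*x-s*y,Y+s*x+c*y])
def inv(d,p):
    X,Y,w=D[d]; c,s=np.cos(np.radians(w)),np.sin(np.radians(w)); a,b=p[0]-X,p[1]-Y; return np.round([c*a+s*b,-s*a+c*b],1)
def go(d,x,y,z):
    st=arm.sense(); R=Ro.from_rotvec(st['tcp_rot'])
    w=np.radians(D[d][2]); T=Ro.from_matrix([[np.cos(w),np.sin(w),0],[np.sin(w),-np.cos(w),0],[0,0,-1]])
    t=np.r_[dock(d,x,y),z]
    print('shift cm',(R.inv().apply(t-st['eef_pos'])/10).round(2),'turn',np.degrees((R.inv()*T).as_rotvec()).round(2),'at',inv(d,st['eef_pos']),st['eef_pos'].round(1),'F',st['contact_force'].round(1),'w',round(st['grip_width'],1),'t',st['time'])
E
python3 -c "
from h import *
go('a',-55,52,80)"
```

```text
shift cm [ 42.57 -32.37  15.08] turn [-0.11  0.    5.28] at [-449.1 -309.8] [ 217.1 -638.4  230.1] F [-0.4  0.1  0.5] w 85.6 t 0.1
```

Emit:
{"op": "apply_moves", "data": {"increments": [[4,-3,0,0,0,1,0],[7.5,-5.7,0,0,0,2,0],[11,-8.4,0,0,0,3,0],[14.5,-11,2,0,0,4,0],[18,-13.7,4,0,0,5.3,0],[21.5,-16.4,6,0,0,5.3,0],[25,-19,8,0,0,5.3,0],[28.5,-21.7,10,0,0,5.3,0],[32,-24.3,12,0,0,5.3,0],[36,-27.3,13,0,0,5.3,0]]}}

```text
time: 0.93
eef_pos: [437.5, -310.0, 118.1]
tcp_rot: [-3.119, -0.368, 0.002]
contact_force: [0.9, -0.1, -0.1]
grip_width: 0.0
```

```bash
python3 -c "
from h import *
go('a',-55,52,50)"
```

```text
shift cm [10.31 -9.39  6.81] turn [-0.08  0.07 -0.04] at [-158.1  -41.9] [ 437.5 -310.   118.1] F [ 0.9 -0.1 -0.1] w 0.0 t 0.9333
```

Emit:
{"op": "apply_moves", "data": {"increments": [[0,0,0,0,0,0,0],[0,0,0,0,0,0,0],[0,0,0,0,0,0,0]]}}

```text
time: 1.18
eef_pos: [437.8, -312.2, 119.8]
tcp_rot: [3.119, 0.371, -0.001]
contact_force: [0.6, -0.3, 0.1]
grip_width: -0.0
```

```bash
python3 -c "
from h import *
go('a',-55,52,45)"
```

```text
shift cm [10.35 -9.6   7.48] turn [0.01 0.03 0.06] at [-158.3  -44.1] [ 437.8 -312.2  119.8] F [ 0.6 -0.3  0.1] w -0.0 t 1.1833
```

Emit:
{"op": "apply_moves", "data": {"increments": [[2.6,-2.4,1.5,0,0,0,0],[5.2,-4.8,3,0,0,0,0],[7.8,-7.2,5,0,0,0,0],[10.35,-9.6,6,0,0,0,0],[10.35,-9.6,7.5,0,0,0,0],[10.35,-9.6,7.5,0,0,0,0],[10.35,-9.6,7.5,0,0,0,0]]}}

```text
time: 1.77
eef_pos: [515.4, -195.9, 44.8]
tcp_rot: [-3.12, -0.367, 0.002]
contact_force: [0.4, -0.2, 0.6]
grip_width: 0.1
```

Run:
```python
from h import *
go('a',-55,52,19)
s=shot('top','top2')
cv2.imwrite('pics/crop2.png',cv2.resize(s['pixels'][120:240,340:480,::-1],None,fx=4,fy=4))
```

```text
shift cm [ 0.08 -0.1   2.58] turn [-0.02  0.08 -0.08] at [-55.7  51. ] [ 515.4 -195.9   44.8] F [ 0.4 -0.2  0.6] w 0.1 t 1.7667
```

View pics/crop2.png

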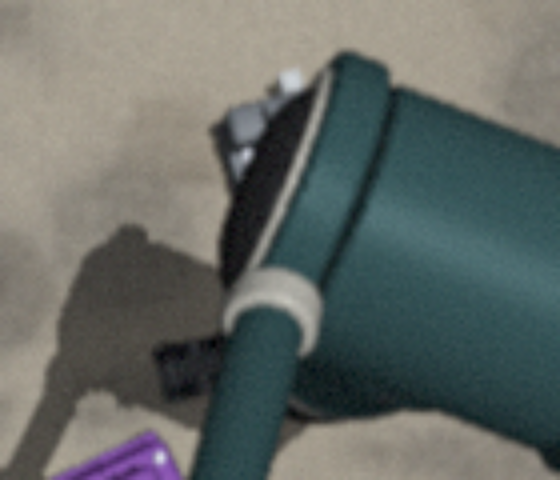

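The arm hides the tab from the top camera, so I'll press by numbers and check the force.

Emit:
{"op": "apply_moves", "data": {"increments": [[0.1,-0.1,1.0,0,0,0,0],[0.1,-0.1,1.5,0,0,0,0],[0.1,-0.1,1.9,0,0,0,0],[0.1,-0.1,2.2,0,0,0,0],[0.1,-0.1,2.3,0,0,0,0],[0.1,-0.1,2.4,0,0,0,0],[0.1,-0.1,2.4,0,0,0,0],[0.1,-0.1,2.4,0,0,0,0]]}}

```text
time: 2.48
eef_pos: [517.0, -193.6, 21.2]
tcp_rot: [3.12, 0.369, 0.0]
contact_force: [0.0, -0.6, 1.5]
grip_width: -0.1
```

Run:
```python
from h import *
go('a',-55,52,20)
s=shot('side','side2')
cv2.imwrite('pics/crop3.png',cv2.resize(s['pixels'][130:250,220:380,::-1],None,fx=4.5,fy=4.5))
```

```text
shift cm [-0.13  0.08  0.12] turn [ 0.01 -0.01 -0.02] at [-53.7  52.8] [ 517.  -193.6   21.2] F [ 0.  -0.6  1.5] w -0.1 t 2.4833
```

View pics/crop3.png

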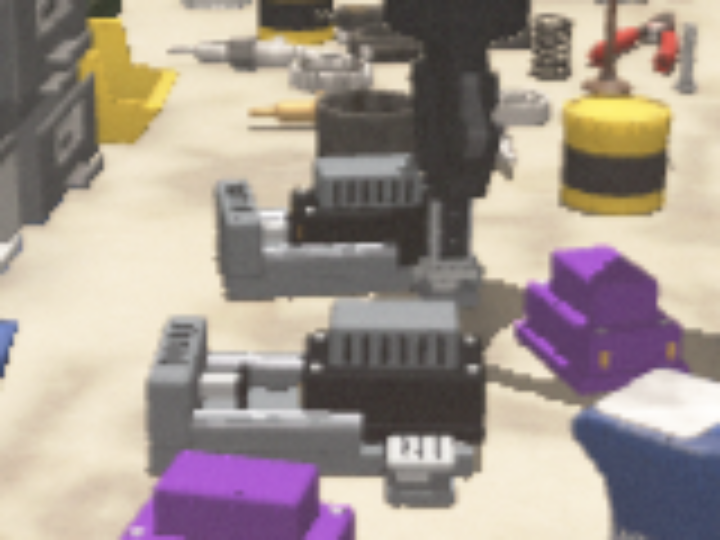

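The side crop shows a gap between pack A and its head, so the pack has popped out. I'll lift and measure.

Emit:
{"op": "apply_moves", "data": {"increments": [[-0.1,0,-2,0,0,0,0],[-0.1,0,-5,0,0,0,0],[-0.1,0,-8,0,0,0,0],[-0.1,0,-10,0,0,0,0.5],[-0.1,0,-10,0,0,0,0.5]]}}

```text
time: 2.95
eef_pos: [519.4, -195.0, 126.4]
tcp_rot: [3.115, 0.369, 0.013]
contact_force: [1.8, -0.1, 0.6]
grip_width: 23.1
```

Run:
```python
from h import *
for n in('side','top'):
    s=shot(n,n+'3'); W=pts(s); 
    P=W.reshape(-1,3); P=P[~np.isnan(P[:,0])]
    Q=np.array([inv('a',p) for p in P[(abs(P[:,0]-560)<120)&(abs(P[:,1]+232)<80)&(P[:,2]>44)&(P[:,2]<66)]]); Z=P[(abs(P[:,0]-560)<120)&(abs(P[:,1]+232)<80)&(P[:,2]>44)&(P[:,2]<66)][:,2]
    for lo,hi in((50,57),(58,66)):
        q=Q[(Z>lo)&(Z<hi)&(abs(Q[:,1])<22)&(Q[:,0]<40)]
        if len(q): print(n,lo,len(q),np.percentile(q,[1,5,50,95,99],axis=0).round(1).tolist())
go('a',-22,0,80)
```

```text
side 50 65 [[-45.3, 2.1], [-42.6, 12.2], [-17.7, 15.4], [9.3, 18.5], [10.0, 20.1]]
side 58 122 [[-45.0, -16.3], [-42.1, -13.6], [-18.0, 8.2], [7.9, 17.1], [9.5, 18.9]]
shift cm [3.21 5.26 4.2 ] turn [ 0.07 -0.11 -0.01] at [-54.1  52.7] [ 516.6 -193.8  121.9] F [-0.4  0.7 -0.5] w 38.4 t 3.05
```

Pack A's grip is centred at dock x ≈ -18 (popped 18 mm). I'll move above it with the jaws part open.

Emit:
{"op": "apply_moves", "data": {"increments": [[1.8,2.6,1,0,0,0,0.65],[3.6,5.2,2,0,0,0,0.65],[3.6,5.2,4,0,0,0,0.65],[3.6,5.2,5,0,0,0,0.65],[3.6,5.2,5,0,0,0,0.65],[3.6,5.2,5,0,0,0,0.65]]}}

```text
time: 3.55
eef_pos: [560.4, -234.5, 68.3]
tcp_rot: [-3.117, -0.369, 0.008]
contact_force: [0.6, -0.6, -0.5]
grip_width: 55.3
```

Run:
```python
from h import *
go('a',-18,0,44)
s=shot('side','side4')
cv2.imwrite('pics/crop4.png',cv2.resize(s['pixels'][120:220,220:380,::-1],None,fx=4.5,fy=4.5))
```

```text
shift cm [0.31 0.3  2.43] turn [-0.22  0.26 -0.01] at [-21.    2.9] [ 560.4 -234.5   68.3] F [ 0.6 -0.6 -0.5] w 55.3 t 3.55
```

View pics/crop4.png

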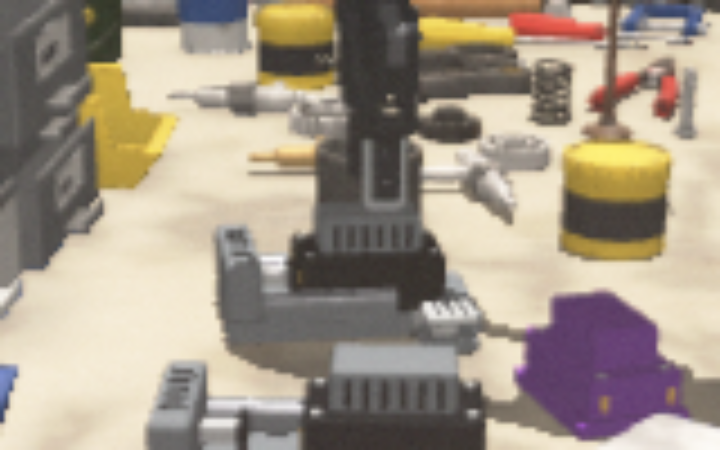

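The near finger at about (385,180) is over the middle of the grip at (370,235), so the alignment is good. Now descend.

Emit:
{"op": "apply_moves", "data": {"increments": [[0.3,0.3,1.0,0,0,0,0.65],[0.3,0.3,1.7,0,0,0,0.65],[0.3,0.3,2.3,0,0,0,0.65],[0.3,0.3,2.3,0,0,0,0.65],[0.3,0.3,2.3,0,0,0,0.65]]}}

```text
time: 4.02
eef_pos: [566.0, -237.8, 47.3]
tcp_rot: [-3.119, -0.369, 0.002]
contact_force: [-0.4, 0.8, -0.2]
grip_width: 55.6
```

```bash
python3 -c "
from h import *
go('a',-18,0,43)"
```

```text
shift cm [-0.17 -0.16  0.43] turn [-0.05  0.06 -0.01] at [-16.3  -1.6] [ 566.  -237.8   47.3] F [-0.4  0.8 -0.2] w 55.6 t 4.0167
```

Emit:
{"op": "apply_moves", "data": {"increments": [[-0.15,-0.15,0.4,0,0,0,0.65],[-0.15,-0.15,0.4,0,0,0,0.65],[-0.15,-0.15,0.4,0,0,0,0.2],[-0.15,-0.15,0.4,0,0,0,0.2],[-0.15,-0.15,0.4,0,0,0,0.2],[-0.15,-0.15,0.4,0,0,0,0.2],[-0.15,-0.15,0.4,0,0,0,0.2]], "newtons": 50}}

```text
time: 4.6
eef_pos: [565.0, -237.2, 44.3]
tcp_rot: [3.12, 0.369, 0.001]
contact_force: [-0.9, -1.0, 0.7]
grip_width: 33.0
```

```bash
python3 -c "
from h import *
go('a',-148,0,44)"
```

```text
shift cm [-13.08  -0.08   0.02] turn [ 0.02 -0.02 -0.01] at [-17.2  -0.8] [ 565.  -237.2   44.3] F [-0.9 -1.   0.7] w 33.0 t 4.6
```

Emit:
{"op": "apply_moves", "data": {"increments": [[-0.8,0,0,0,0,0,0.2],[-1.8,0,0,0,0,0,0.2],[-3,0,0,0,0,0,0.2],[-4.2,0,0,0,0,0,0.2],[-5.4,0,0,0,0,0,0.2],[-6.6,0,0,0,0,0,0.2],[-7.8,0,0,0,0,0,0.2],[-8.8,0,0,0,0,0,0.2],[-8.8,0,0,0,0,0,0.2]]}}

```text
time: 5.35
eef_pos: [476.4, -257.9, 43.7]
tcp_rot: [-3.119, -0.367, 0.003]
contact_force: [-1.6, -0.3, 2.6]
grip_width: 33.3
```

```bash
python3 -c "
from h import *
go('a',-150,0,44)"
```

```text
shift cm [-4.18 -0.02 -0.02] turn [-0.05  0.12 -0.08] at [-108.2   -0.2] [ 476.4 -257.9   43.7] F [-1.6 -0.3  2.6] w 33.3 t 5.35
```

Emit:
{"op": "apply_moves", "data": {"increments": [[0,0,-0.3,0,0,0,0.2],[-0.5,0,-0.6,0,0,0,0.2],[-1.5,0,-0.6,0,0,0,0.2],[-2.7,0,-0.6,0,0,0,0.2],[-3.9,0,-0.6,0,0,0,0.2],[-4.6,0,-0.4,0,0,0,0.2],[-4.6,0,0,0,0,0,0.2],[-4.6,0,0,0,0,0,0.2]]}}

```text
time: 6.02
eef_pos: [433.2, -267.9, 42.8]
tcp_rot: [-3.119, -0.367, 0.002]
contact_force: [-0.9, 0.3, -5.4]
grip_width: 32.8
```

Run:
```python
from h import *
go('a',-153,0,33)
s=shot('side','side5')
cv2.imwrite('pics/crop5.png',cv2.resize(s['pixels'][130:250,250:410,::-1],None,fx=4.5,fy=4.5))
W=pts(s).reshape(-1,3); P=W[~np.isnan(W[:,0])]; P=P[(abs(P[:,0]-445)<120)&(abs(P[:,1]+265)<60)]
Q=np.array([inv('a',p) for p in P]); m=(abs(Q[:,1]-20)<15)&(Q[:,0]<-100)&(Q[:,0]>-210)
for z in range(0,70,5):
    k=m&(P[:,2]>z)&(P[:,2]<z+5); print(z,k.sum(),np.percentile(Q[k],[5,95],axis=0).tolist() if k.sum()>3 else '')
```

```text
shift cm [-0.05  0.01  0.98] turn [-0.08  0.05 -0.09] at [-1.525e+02  1.000e-01] [ 433.2 -267.9   42.8] F [-0.9  0.3 -5.4] w 32.8 t 6.0167
0 72 [[-207.92499999999998, 7.155], [-103.275, 33.275000000000006]]
5 0 
10 16 [[-189.525, 21.925], [-113.89999999999999, 30.150000000000002]]
15 65 [[-188.67999999999998, 16.44], [-113.26, 31.06]]
20 58 [[-184.66, 21.045], [-115.99000000000001, 26.605]]
25 59 [[-188.04, 18.740000000000002], [-113.99, 26.61]]
30 60 [[-184.25, 19.545], [-113.19500000000001, 26.005]]
35 66 [[-191.35, 13.6], [-113.17500000000001, 26.275]]
40 80 [[-185.61499999999998, 10.12], [-117.28999999999999, 25.605]]
45 40 [[-174.78, 11.825000000000001], [-125.94, 22.705]]
50 40 [[-177.425, 11.125000000000002], [-125.39, 26.919999999999998]]
55 46 [[-177.1, 10.875], [-126.15, 28.525000000000002]]
60 40 [[-174.975, 5.885000000000001], [-130.70000000000002, 29.205]]
65 17 [[-159.0, 19.439999999999998], [-142.14000000000001, 30.64]]
```

View pics/crop5.png

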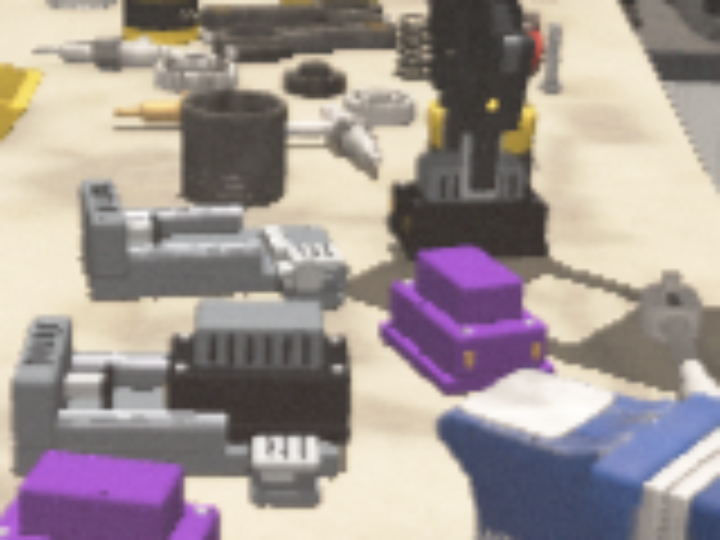

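Pack A hangs level at crop (470,215), clear of the dock and about 11 mm up. I'll lower it gently.

Emit:
{"op": "apply_moves", "data": {"increments": [[0,0,0.3,0,0,0,0.2],[0,0,0.5,0,0,0,0.2],[0,0,0.7,0,0,0,0.2],[0,0,0.8,0,0,0,0.2],[0,0,0.9,0,0,0,0.2],[0,0,0.95,0,0,0,0.2],[0,0,1.0,0,0,0,0.2],[0,0,1.05,0,0,0,0.2],[0,0,1.05,0,0,0,0.2]]}}

```text
time: 6.82
eef_pos: [434.5, -268.3, 33.4]
tcp_rot: [-3.12, -0.369, 0.0]
contact_force: [-0.3, 0.2, -4.6]
grip_width: 32.9
```

Emit:
{"op": "apply_moves", "data": {"increments": [[0,0,0.05,0,0,0,0.2],[0,0,0.1,0,0,0,0.2],[0,0,0.15,0,0,0,0.2],[0,0,0.15,0,0,0,0.2]]}}

```text
time: 7.15
eef_pos: [434.7, -268.4, 32.3]
tcp_rot: [3.12, 0.369, 0.0]
contact_force: [-0.2, 0.7, -1.7]
grip_width: 32.8
```

Contact has begun and the weight is coming off. I'll go slightly lower, then release.

Emit:
{"op": "apply_moves", "data": {"increments": [[0,0,0.05,0,0,0,0.2],[0,0,0.07,0,0,0,0.2],[0,0,0.07,0,0,0,0.45],[0,0,0.07,0,0,0,0.6],[0,0,0.0,0,0,0,0.6],[0,0,-1,0,0,0,0.6],[0,0,-3,0,0,0,0.6],[0,0,-6,0,0,0,0.6],[0,0,-9,0,0,0,0.6],[0,0,-9,0,0,0,0]]}}

```text
time: 7.98
eef_pos: [438.7, -271.2, 129.2]
tcp_rot: [3.112, 0.368, 0.014]
contact_force: [1.2, -0.7, 0.3]
grip_width: 40.6
```

```bash
python3 -c "
from h import *
go('b',-125,0,110)"
```

```text
shift cm [  7.01 -23.82   1.77] turn [ 0.47 -0.51 10.08] at [-152.5 -246.7] [ 438.7 -271.2  129.2] F [ 1.2 -0.7  0.3] w 40.6 t 7.9833
```

Emit:
{"op": "apply_moves", "data": {"increments": [[0.7,-2.4,0,0,0,2,0],[1.5,-5,0,0,0,4,0],[2.2,-7.5,0,0,0,6,0],[3,-10,0,0,0,8,0],[3.7,-12.5,0,0,0,10,0],[4.5,-15,0,0,0,10,0],[5.2,-17.5,0,0,0,10,0],[6,-20,0.5,0,0,10,0],[6.5,-22,1,0,0,10,0],[7,-23.8,1.7,0,0,10,0]]}}

```text
time: 8.82
eef_pos: [447.7, -19.2, 105.7]
tcp_rot: [3.14, 0.097, 0.003]
contact_force: [0.4, 0.4, -0.7]
grip_width: 0.2
```

Emit:
{"op": "apply_moves", "data": {"increments": [[0,0,0,0,0,0,0],[0,0,0,0,0,0,0],[0,0,0,0,0,0,0]]}}

```text
time: 9.07
eef_pos: [447.4, -21.0, 105.4]
tcp_rot: [3.14, 0.096, 0.001]
contact_force: [0.8, 0.2, -0.3]
grip_width: -0.0
```

Run:
```python
from h import *
go('b',-125,0,32)
s=shot('side','side6'); W=pts(s).reshape(-1,3); P=W[~np.isnan(W[:,0])]
def rng(d,zlo,zhi,x0,x1,y0,y1):
    q=np.array([np.r_[inv(d,p),p[2]] for p in P[(P[:,2]>zlo)&(P[:,2]<zhi)&(P[:,0]>300)&(P[:,0]<700)&(abs(P[:,1]+150)<220)]])
    q=q[(q[:,0]>x0)&(q[:,0]<x1)&(q[:,1]>y0)&(q[:,1]<y1)]; print(d,len(q),np.percentile(q,[2,50,98],axis=0).round(1).tolist())
rng('b',45,65,-100,38,-30,30); rng('a',33,60,-230,-90,-40,40)
```

```text
shift cm [0.39 0.25 7.34] turn [ 0.03 -0.04  0.11] at [-128.9    2.6] [447.4 -21.  105.4] F [ 0.8  0.2 -0.3] w -0.0 t 9.0667
b 405 [[-69.3, -13.3, 45.6], [-41.9, 14.7, 59.5], [-15.0, 18.3, 63.3]]
a 108 [[-177.7, -15.5, 34.1], [-150.6, 13.0, 45.0], [-122.8, 18.1, 51.8]]
```

Emit:
{"op": "apply_moves", "data": {"increments": [[0.4,0.25,3,0,0,0,0],[0.4,0.25,6,0,0,0,0],[0.4,0.25,7.3,0,0,0,0],[1.5,0.25,7.3,0,0,0,0],[2.3,0.25,7.3,0,0,0,0],[2.8,0.25,7.3,0,0,0,0],[2.8,0.25,7.3,0,0,0,0],[2.8,0.25,7.3,0,0,0,0]]}}

```text
time: 9.78
eef_pos: [477.4, -21.6, 33.6]
tcp_rot: [3.14, 0.095, 0.005]
contact_force: [-0.7, 0.9, 0.2]
grip_width: -0.1
```

```bash
python3 -c "
from h import *
go('b',-65,0,32)"
```

```text
shift cm [3.41 0.02 0.17] turn [ 0.03 -0.18  0.08] at [-99.1   0.1] [477.4 -21.6  33.6] F [-0.7  0.9  0.2] w -0.1 t 9.7833
```

Emit:
{"op": "apply_moves", "data": {"increments": [[0.3,0,0.1,0,0,0,0],[0.6,0,0.1,0,0,0,0],[1.0,0,0.1,0,0,0,0],[1.4,0,0.1,0,0,0,0],[1.8,0,0.1,0,0,0,0],[2.2,0,0.1,0,0,0,0],[2.6,0,0.1,0,0,0,0],[3.0,0,0.1,0,0,0,0],[3.4,0,0.1,0,0,0,0],[3.4,0,0.1,0,0,0,0]]}}

```text
time: 10.62
eef_pos: [509.6, -19.3, 30.9]
tcp_rot: [3.14, 0.096, -0.0]
contact_force: [-0.5, 0.1, 0.8]
grip_width: 0.1
```

```bash
cat >> h.py <<'E'
def packx(d,f,dx0=-100,dx1=38):
    s=shot('side',f); W=pts(s).reshape(-1,3); P=W[~np.isnan(W[:,0])]; c=dock(d,0,0)
    P=P[(abs(P[:,0]-c[0])<110)&(abs(P[:,1]-c[1])<60)&(P[:,2]>49)&(P[:,2]<65)]
    q=np.array([inv(d,p) for p in P]); q=q[(q[:,0]>dx0)&(q[:,0]<dx1)&(abs(q[:,1]-10)<14)]
    # widest contiguous span of the grip
    print('grip x',np.percentile(q[:,0],[1,3,50,97,99]).round(1),'n',len(q))
E
python3 -c "
from h import *
go('b',-52,0,32); packx('b','side7')"
```

```text
shift cm [ 1.47  0.06 -0.12] turn [-0.    0.02  0.08] at [-66.7   0.6] [509.6 -19.3  30.9] F [-0.5  0.1  0.8] w 0.1 t 10.6167
grip x [-77.3 -75.4 -24.4   8.4  10.3] n 370
```

Emit:
{"op": "apply_moves", "data": {"increments": [[0.3,0,-0.1,0,0,0,0],[0.6,0,-0.1,0,0,0,0],[0.9,0,-0.1,0,0,0,0],[1.1,0,-0.1,0,0,0,0],[1.3,0,-0.1,0,0,0,0],[1.4,0,-0.1,0,0,0,0],[1.4,0,-0.1,0,0,0,0]]}}

```text
time: 11.25
eef_pos: [523.1, -18.4, 31.8]
tcp_rot: [-3.14, -0.095, 0.0]
contact_force: [-4.2, -0.2, -0.6]
grip_width: 0.2
```

```bash
python3 -c "
from h import *
go('b',-47,0,32); packx('b','side8')"
```

```text
shift cm [ 0.62  0.07 -0.02] turn [-0.01  0.02  0.08] at [-53.2   0.7] [523.1 -18.4  31.8] F [-4.2 -0.2 -0.6] w 0.2 t 11.25
grip x [-63.6 -61.6 -11.1  22.2  23.8] n 384
```

Emit:
{"op": "apply_moves", "data": {"increments": [[0.1,0,0,0,0,0,0],[0.2,0,0,0,0,0,0],[0.3,0,0,0,0,0,0],[0.4,0,0,0,0,0,0],[0.45,0,0,0,0,0,0],[0.5,0,0,0,0,0,0],[0.5,0,0,0,0,0,0],[0.5,0,0,0,0,0,0]]}}

```text
time: 11.97
eef_pos: [527.7, -18.1, 31.6]
tcp_rot: [-3.14, -0.095, 0.001]
contact_force: [-5.7, 0.6, -0.9]
grip_width: -0.0
```

```bash
python3 -c "
from h import *
go('b',-47,0,32); packx('b','side9')"
```

```text
shift cm [ 0.16  0.07 -0.04] turn [-0.    0.04  0.08] at [-48.6   0.7] [527.7 -18.1  31.6] F [-5.7  0.6 -0.9] w -0.0 t 11.9667
grip x [-59.5 -57.6  -6.9  27.8  29.6] n 381
```

Emit:
{"op": "apply_moves", "data": {"increments": [[0.05,0,0,0,0,0,0],[0.1,0,0,0,0,0,0],[0.1,0,0,0,0,0,0],[0.1,0,0,0,0,0,0]]}}

```text
time: 12.35
eef_pos: [528.9, -18.0, 31.8]
tcp_rot: [-3.14, -0.095, 0.001]
contact_force: [-4.3, -0.9, -1.7]
grip_width: -0.1
```

```bash
python3 -c "
from h import *
go('b',-47,0,32); packx('b','side10')"
```

```text
shift cm [ 0.05  0.07 -0.02] turn [-0.    0.02  0.08] at [-47.5   0.7] [528.9 -18.   31.8] F [-4.3 -0.9 -1.7] w -0.1 t 12.35
grip x [-57.6 -55.7  -5.3  27.9  29.6] n 377
```

```bash
cat >> h.py <<'E'
def tab(f,d='b'):
    s=dict(np.load(f+'.npz')); W=pts(s).reshape(-1,3); P=W[~np.isnan(W[:,0])]; c=dock(d,-55,52)
    P=P[(np.hypot(P[:,0]-c[0],P[:,1]-c[1])<14)]
    print(f,'tab z',np.percentile(P[:,2],[50,80,90,97]).round(1),len(P))
E
python3 -c "
from h import *
for f in('side1','side6','side9','side10'): tab(f)
tab('side6','a')"
```

```text
side1 tab z [17.5 21.8 22.3 22.7] 157
side6 tab z [18.5 21.8 22.4 22.7] 163
side9 tab z [140.4 358.7 405.5 411.3] 812
side10 tab z [138.6 360.3 405.9 411.4] 768
side6 tab z [18.6 28.5 29.4 30. ] 104
```

Emit:
{"op": "apply_moves", "data": {"increments": [[0.05,0,0,0,0,0,0],[0.05,0,0,0,0,0,0],[0.05,0,0,0,0,0,0]]}}

```text
time: 12.65
eef_pos: [529.1, -18.0, 31.7]
tcp_rot: [-3.14, -0.095, 0.001]
contact_force: [-5.0, -1.1, -1.8]
grip_width: -0.1
```

```bash
python3 -c "
from h import *
go('b',-47,0,32); packx('b','side11'); tab('side11')"
```

```text
shift cm [ 0.02  0.07 -0.03] turn [-0.    0.05  0.08] at [-47.2   0.7] [529.1 -18.   31.7] F [-5.  -1.1 -1.8] w -0.1 t 12.65
grip x [-57.7 -55.8  -5.3  27.9  29.7] n 379
side11 tab z [138.7 363.2 405.7 411.2] 762
```

```bash
sed -i 's/<14)\]$/<14)\&(P[:,2]<36)]/' h.py; python3 -c "
from h import *
for f in('side6','side8','side9','side10','side11'): tab(f)"
```

```text
side6 tab z [18.5 21.8 22.4 22.7] 163
side8 tab z [15.8 23.  23.4 24. ] 172
side9 tab z [15.8 28.5 28.9 29.5] 196
side10 tab z [17.  28.4 28.8 29.3] 191
side11 tab z [16.5 28.2 28.9 29.3] 193
```

Dock B's tab has risen from 22 to 28.5 mm, so the catch has clicked. I'll back off and verify.

Emit:
{"op": "apply_moves", "data": {"increments": [[-0.5,0,0,0,0,0,0],[-1.5,0,0,0,0,0,0],[-3,0,-1,0,0,0,0],[-4,0,-4,0,0,0,0],[-5,0,-8,0,0,0,0],[-7,2,-11,0,0,0,0],[-8,5,-14,0,0,0,0],[-8,8,-16,0,0,0,0],[-8,10,-18,0,0,0,0],[-8,10,-18,0,0,0,0]]}}

```text
time: 13.53
eef_pos: [460.3, -127.2, 219.0]
tcp_rot: [3.134, 0.09, 0.022]
contact_force: [0.8, 0.2, 0.4]
grip_width: 0.0
```

Emit:
{"op": "apply_moves", "data": {"increments": [[0,3,0,0,0,0,0],[0,6,0,0,0,0,0],[0,9,0,0,0,0,0],[0,12,0,0,0,0,0],[0,15,0,0,0,0,0],[0,18,0,0,0,0,0],[0,21,0,0,0,0,0],[0,24,0,0,0,0,0],[0,27,0,0,0,0,0],[0,30,0,0,0,0,0]]}}

```text
time: 14.37
eef_pos: [474.8, -423.3, 211.9]
tcp_rot: [3.139, 0.096, 0.003]
contact_force: [0.7, 0.0, -0.3]
grip_width: 0.1
```

Run:
```python
from h import *
go('b',-47,0,32); packx('b','side12'); tab('side12')
s=shot('top','top4'); W=pts(s)
for nm,zl,zh,c in(('b grip',56,70,dock('b',0,0)),('a grip',45,56,dock('a',-152,0)),('a foot+body',4,56,dock('a',-152,0))):
    m=(W[...,2]>zl)&(W[...,2]<zh)&(np.hypot(W[...,0]-c[0],W[...,1]-c[1])<55); p=W[m]
    if len(p)>20:
        r=cv2.minAreaRect(p[:,:2].astype(np.float32)); print(nm,np.round(r[0],1),np.round(r[1],1),round(r[2],1),'z',np.percentile(p[:,2],[5,50,95]).round(1),inv(nm[0],r[0]))
    else: print(nm,len(p))
cv2.imwrite('pics/end.png',cv2.resize(s['pixels'][125:325,260:500,::-1],None,fx=2.9,fy=2.9))
```

```text
shift cm [  7.87 -40.08  17.96] turn [ 0.07 -0.12  0.09] at [-125.5 -400.7] [ 474.8 -423.3  211.9] F [ 0.7  0.  -0.3] w 0.1 t 14.3667Traceback (most recent call last):
  File "<stdin>", line 2, in <module>
  File "h.py", line 25, in packx
    print('grip x',np.percentile(q[:,0],[1,3,50,97,99]).round(1),'n',len(q))
                   ~~~~~~~~~~~~~^^^^^^^^^^^^^^^^^^^^^^^
    return _quantile_unchecked(
        a, q, axis, out, overwrite_input, method, keepdims, weights)
    return _ureduce(a,
                    func=_quantile_ureduce_func,
    ...<5 lines>...
                    overwrite_input=overwrite_input,
                    method=method)
    r = func(a, **kwargs)
    result = _quantile(arr,
                       quantiles=q,
    ...<2 lines>...
                       out=out,
                       weights=wgt)
    slices_having_nans = np.isnan(arr[-1, ...])
                                  ~~~^^^^^^^^^
IndexError: index -1 is out of bounds for axis 0 with size 0
```

The side view found no grip points, so the arm may be in the way. Checking the top view.

Run:
```python
from h import *
tab('side12')
s=shot('top','top4'); W=pts(s)
for nm,zl,zh,c in(('b grip',56,70,dock('b',0,0)),('a grip',45,56,dock('a',-152,0)),('a foot+body',4,56,dock('a',-152,0)),('b tab',15,34,dock('b',-55,52))):
    m=(W[...,2]>zl)&(W[...,2]<zh)&(np.hypot(W[...,0]-c[0],W[...,1]-c[1])<(12 if 'tab' in nm else 55)); p=W[m]
    if len(p)>20:
        r=cv2.minAreaRect(p[:,:2].astype(np.float32)); print(nm,np.round(r[0],1),np.round(r[1],1),round(r[2],1),'z',np.percentile(p[:,2],[5,50,95]).round(1),inv(nm[0],r[0]))
    else: print(nm,len(p))
a=cv2.resize(s['pixels'][125:325,250:510,::-1],(520,400)); b=np.load('side12.npz')['pixels'][130:250,200:400,::-1]
cv2.imwrite('pics/end.png',np.vstack([a[:330],cv2.resize(b,(520,270))]))
```

```text
side12 tab z [17.5 28.5 28.8 29.5] 198
b grip [576.3 -16.3] [55.7 34.8] 4.3 z [57.8 60.5 63. ] [-0.  -0.4]
a grip [ 433.7 -268.9] [55.8 34.4] 13.0 z [46.2 48.8 51.3] [-152.3   -1. ]
a foot+body [ 433.9 -268.7] [80.4 59.9] 13.1 z [ 6.6 30.6 50.5] [-152.    -0.8]
b tab [518.7  33. ] [21.8 21.6] 88.7 z [25.  27.  29.6] [-54.6  52.3]
```

View pics/end.png

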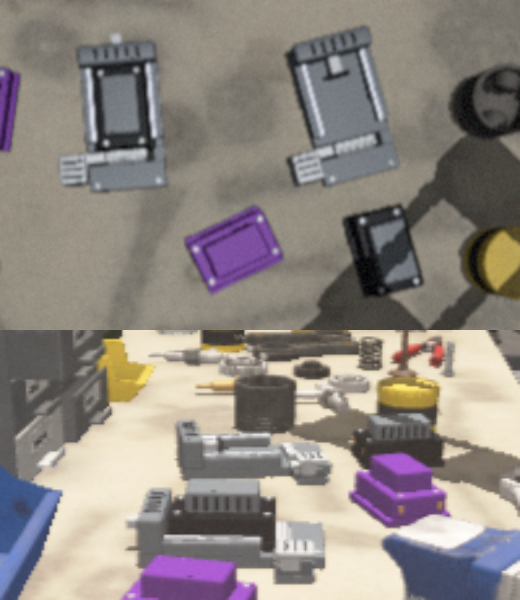

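Both views show pack B home at x 0.0 with its tab up, and pack A upright and flat on the bench clear of the docks. The earlier empty reading was a height filter I had changed by accident in my script. Handing in.

```bash
python3 -c "
from station import job
print(job.finish_job())"
```

```text
the job is handed in; nothing more can be done
None
```

The battery changeover is done and handed in at about 14.5 s of the 51 s allowed.

- **Pack A:** I pressed dock A's tab and the pack popped out 18 mm. I slid it off along the rails and lowered it until the bench took its weight. It now stands upright and flat (top at about 49–50 mm), with its centre 152 mm out from dock A's origin, about 34 mm clear of the base.
- **Pack B:** I pushed it home with the shut fingers, with readings up to about 6 N. The catch clicked, with its tab rising from 22 to 28.5 mm. After I let go, the pack measured x 0.0 mm and the tab was still up.

Two checks went wrong. The top camera could not see dock A's tab behind the arm while I pressed it, so I confirmed the release from the side view. One scripted side-view check of pack B came back empty because of a mistake in my own height filter. The top-view measurement and both pictures confirmed that pack B is home.

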